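# Catch two solder reels from the chute and weigh them

### The arm

A 6-joint arm with a two-finger parallel gripper is mounted at the origin on a cart in front of the work surface, level with it; the furniture and walls round the work are solid. World frame = base frame: x ahead of the robot, y to its left, z up, the work surface at z = 0. Lengths are in m, angles in rad, forces in N, time in s.
With the tool pointing down it reaches from about 0.325 to 0.85 m from the base axis. Payload 4.4 kg.
Tool frame: the origin (TCP) lies between the finger pads; the fingertips stand 11 mm ahead of it and the grasp point (between the pads) lies 8 mm behind it; z points along the fingers, y is the line along which they close (so a half turn about z gives the same grasp; the last joint's range is limited). The gripper opens to 94 mm and grips with 3 to 60 N. Pads are 16 mm wide; open, the fingers measure 119 mm over their backs; the gripper's body (75 mm by 177 mm) begins 78 mm behind the grasp point.
Start: joints at [1.097, 0.207, 1.542, -0, 1.393, -0.15], TCP at [0.182, 0.545, 0.216] pointing down, gripper open.
Joint ranges: [-2.73, 2.73], [-0.86, 2.22], [0.23, 2.46], [-1.11, 4.25], [0.08, 2.63], [-2.82, 2.82]. Speed limits (rad/s): [2.79, 2.79, 3.14, 3.14, 3.14, 3.14].

### API

Orientations are given as a rotation vector (axis times angle).
In Python, from plant import ctrl gives the robot as it stands.
- The arm moves only by the shell command python3 steer.py 'ROWS'. ROWS is a JSON list of rows, 1 to 8 of them, each an object with the fields ax, ay, az (a rotation vector in units of 0.05 rad), tx, ty, tz (the shift in units of 20 mm), aperture (the opening from 0.0 (shut) to 1.0 (fully open)); a field left out counts as zero (the opening has to be given); each row is the pose to reach, as a shift and turn from the pose commanded when the command began, along the tool's axes at that moment; what a row does not reach only later rows make up. A row lasts 1/10 s, in which the tool goes at most 0.05 m and 0.15 rad, less where a joint would pass 70% of its speed; a pose out of reach is approached as far as the arm can. The fingers move at their own pace and stop on an object; the grip force is fixed at half the most. Time passes only in rows, so rows that do not move let the fingers close. It prints the time, the measured TCP pose, the force, the opening and the grip force at its end. Input that does not fit is refused with a message, and nothing moves.
- ctrl.get_obs(): the state, without advancing time (a new reading comes with each control period).
- ctrl.get_image(name): name is "side" or "top"; returns the picture (420x560x3 uint8, red, green, blue); there is no depth.
- ctrl.get_calibration(name): a dict with "mtx" (3x3 intrinsics, pixels), "R" (3x3) and "t" (3): a world point X has camera coordinates R X + t. Camera axes: x right, y down, z forward; pixel columns grow to the right and rows downward; lengths in m; the calibration is good to about 2 mm. A picture is of the moment at which its call begins. get_calibration takes no time and is no camera call.
- ctrl.sign_off(): hands the job in; it is judged then, once.
The state is a dict: "time": time; "joints": joint angles; "dq": joint speeds; "effort": joint torques, N m; "tcp_pos": TCP position; "tool_rot": TCP orientation; "ft_force": force on the tool from outside, world axes, zero at the start; "moment": the same for the moment, N m; "width": opening from 0.0 (shut) to 1.0 (fully open); "grip_force": force on a finger pad.
Only numpy, scipy, OpenCV 4.12 (cv2) and the standard library are available. Lean on these libraries where they do the work, as an engineer would, in place of code of your own. Each camera call takes 0.05 s, during which the arm holds its last target. There are 200 camera calls.

### The job

Take the catch pan by its handle, hold it up off the bench under the mouth of the reel dispenser and push the dispenser's hanging paddle back with the pan's far wall, so that the gate drops and both reels of solder slide off the chute straight into the pan. Then let the paddle swing back and set the pan with its two reels upright in the middle of the bench scale's plate, and let go. Drop no reel beside the pan and leave the meter and the bottle where they are.

Things in the scene. Friction and masses are not known exactly. Their poses are not given: they have to be found in the camera images.
- pan: open bright sheet-metal catch pan, outside 142 long (x) x 126 wide (y) x 72 high, walls and floor 3 thick, about 0.14 kg, standing loose on the bench. Origin: centre of its underside; +z up; its black tab handle sticks out at -x; the plain wall at x = +71 is the far wall
- handle (a point): grip point of the pan's handle: (-98, 0, 50) in the pan's frame. A black plastic tab 12 thick (y), 28 high (36 to 64 above the pan's underside), 52 long (x -71 to -123): grasp it from above, fingers closing along the pan's y. The loaded pan (up to 0.4 kg, its centre of mass about 90 from here) hangs as a lever: grip firmly
- dispenser: grey sheet-metal stand fixed to the bench, a tilted chute on top (64 wide inside, side walls 40 high) falling 26 degrees to its open front, the mouth. Origin: centre of the stand on the bench, +z up, -x the front (roughly to the robot). Chute floor ends at x -100, z 215; its high end at x +75, z up to 340. Legs and base plate (120 wide) begin at x -43: free below the mouth
- lip (a point): middle of the front edge of the chute's floor, over which the reels leave: (-100, 0, 215) in the dispenser's frame. The reels drop to within about 100 in front of it (-x)
- paddle (a point): centre of the front face of the black paddle hanging below the mouth, 64 wide, 54 high (80 to 134 above the bench at rest); at (-103, 0, 107) in the dispenser's frame at rest. Faces -x; pushed to +x it swings on a pin at (-39, 0, 227). With the pan's underside 60 above the bench its far wall meets the paddle squarely; keep the pan's rim below 165
- gate (a joint): angle of the rocker that carries paddle and gate (rad). 0: at rest, gate 14 above the chute's floor across the mouth; from about 0.25 it is below the floor and the reels slide out by themselves within about a second; stop at 0.32. Full opening takes 25 to 35 mm of push at the paddle and 2 to 4 N against its spring, which returns it to 0
- reel_1_mid (a point): middle of the first reel of solder, a reel 58 in diameter and 34 high, about 0.09 kg, white wire on green flanges, lying flat on the chute against the gate
- reel_2_mid (a point): middle of the second reel, same as the first, behind it, touching it, on the chute
- scale: flat grey bench scale fixed to the bench, its panel with display and keys at -x. Origin: under the middle of its plate, on the bench; +z up; body 160 wide, from x = -125 (panel) to x = +80
- plate (a point): centre of the top face of the scale's bare square steel plate, 150 x 150, 50 above the bench, axes as the scale's; nothing else on the scale is higher than 41
- multimeter: yellow and black hand-held multimeter lying on the bench, 140 x 68 x 43, loose bystander; origin: centre of its underside
- ipa_bottle: white bottle with blue cap, 60 in diameter, 150 high, loose bystander standing left of the dispenser; origin: centre of its underside

How it is judged:
By the outcome, as a careful person would: the job done as asked, in the order asked, and still so for the second after the job is handed in, with the robot touching nothing.
It also fails if it takes over 54 s, if anything falls off the work surface, if the arm or the gripper's body presses on something with over 40 N, if the wrist force passes 120 N, or if a joint passes its speed limit or range.

## Working session

There is one attempt and no reset: what is moved stays moved. The work goes in short steps, Python scripts to look and compute and a shell command to move; the robot and the scene stay as the last step left them, time stands still between calls to the robot, and variables do not carry over. Pictures are saved under pics/ and viewed, at most 10 in all, crops included, and the job is handed in when it is done.

```bash
ls; mkdir -p pics
python3 - <<'E'
from plant import ctrl
import cv2
for n in("top","side"):
    cv2.imwrite(f"pics/{n}0.png",ctrl.get_image(n)[:,:,::-1])
    c=ctrl.get_calibration(n);print(n,c["mtx"].tolist(),(-c["R"].T@c["t"]).round(3),c["R"].round(3).tolist())
o=ctrl.get_obs();print(o["tcp_pos"],o["tool_rot"],o["time"],o["ft_force"])
E
```

```text
pics
plant.py
steer.py
top [[507.9222428549466, 0.0, 282.14682743357844], [0.0, 507.9222428549466, 210.825959862508], [0.0, 0.0, 1.0]] [0.308 0.19  1.138] [[0.095, -0.995, -0.003], [-0.973, -0.092, -0.214], [0.212, 0.023, -0.977]]
side [[509.55177212321894, 0.0, 287.52420154259386], [0.0, 509.55177212321894, 207.22896017251952], [0.0, 0.0, 1.0]] [ 0.217 -0.892  0.725] [[0.963, -0.269, 0.004], [-0.114, -0.419, -0.901], [0.244, 0.867, -0.434]]
[0.18210322 0.54467709 0.21541773] [-5.04747618e-01 -3.10015784e+00  3.00473858e-03] 0.1 [-0.58210164  0.23012921  0.290369  ]
```

View pics/top0.png

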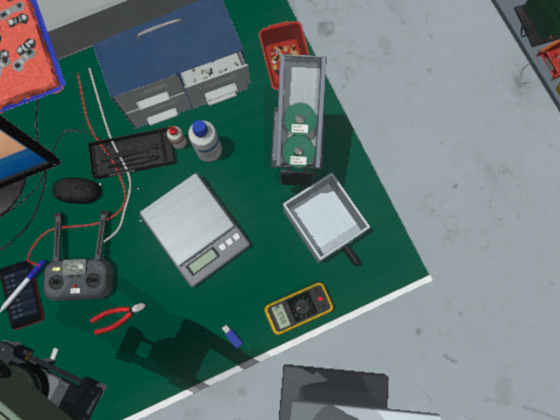

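View pics/side0.png

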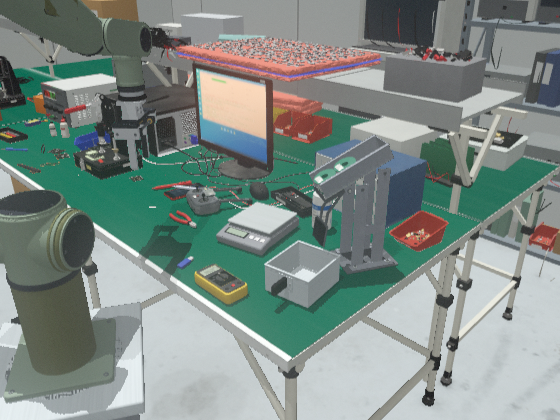

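The top view shows the pan rim with corners near (333,175), (370,236), (321,263) and (284,210), and its handle tip near (357,263). The chute is at x 275–327, with the reels at (299,118) and (298,148). The scale plate spans roughly (141–245, 175–285), the meter is at (298,308) and the bottle at (205,140). I'll zoom in to read the corners.

Run:
```python
import cv2
a=cv2.imread("pics/top0.png")[40:295,130:390]
a=cv2.resize(a,None,fx=3,fy=3,interpolation=cv2.INTER_CUBIC)[:,:]
a=cv2.resize(a,(780,765))
cv2.imwrite("pics/c1.png",a[0:600-0][390-0-0:,:] if 0 else cv2.resize(cv2.imread("pics/top0.png")[155:295,130:390],(780,420),interpolation=cv2.INTER_CUBIC))
cv2.imwrite("pics/c2.png",cv2.resize(cv2.imread("pics/top0.png")[40:195,260:345],(340,620)[:2] if 0 else (328,598),interpolation=cv2.INTER_CUBIC))
```

```text
(no output)
```

View pics/c1.png

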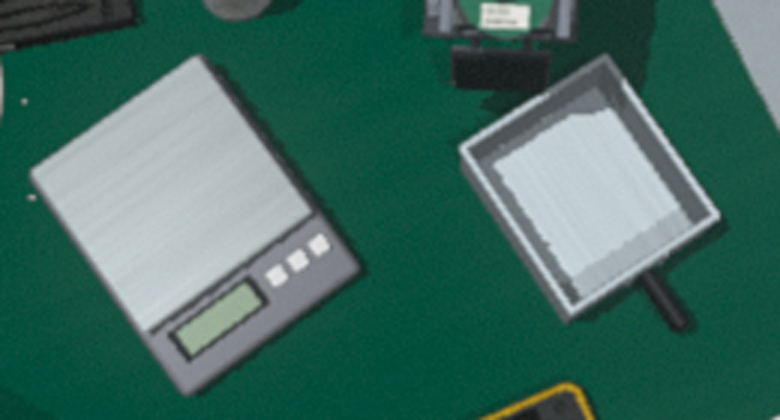

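View pics/c2.png

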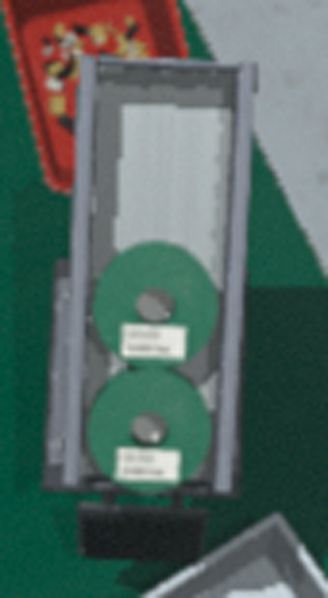

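```bash
cat > geo.py <<'E'
import numpy as np
from plant import ctrl
def ray(n,uv,z):
    c=ctrl.get_calibration(n);R=c["R"];o=-R.T@c["t"]
    d=R.T@np.linalg.inv(c["mtx"])@np.array([*uv,1.])
    return o+d*(z-o[2])/d[2]
def proj(n,X):
    c=ctrl.get_calibration(n);p=c["mtx"]@(c["R"]@np.array(X)+c["t"]);return p[:2]/p[2]
E
python3 - <<'E'
from geo import *
a=lambda u,v,z:ray("top",(130+u/3,155+v/3),z)
b=lambda u,v,z:ray("top",(260+u/3.858,40+v/3.858),z)
np.set_printoptions(precision=4,suppress=True)
def rect(P):
    P=np.array(P);print(P[:,:2].tolist() and P[:,:2],"c",P.mean(0),"sides",[np.linalg.norm(P[i]-P[i-1]).round(3) for i in range(4)])
    return P
P=rect([a(607,55,.072),a(720,215,.072),a(567,322,.072),a(460,148,.072)])
ax=(P[0]+P[3]-P[1]-P[2])/2; print("pan yaw",np.degrees(np.arctan2(ax[1],ax[0])))
print("handle tip",a(683,325,.064), "handle base",a(640,275,.064))
S=rect([a(200,55,.05),a(315,213,.05),a(148,332,.05),a(32,173,.05)])
ax=(S[0]+S[3]-S[1]-S[2])/2; print("scale yaw",np.degrees(np.arctan2(ax[1],ax[0])))
r1,r2=b(150,430,.258),b(155,303,.2837);d=r2-r1;print("reels",r1,r2,np.hypot(d[0],d[1]),np.degrees(np.arctan2(d[1],d[0])))
print("paddle bot",a(452,85,.08),a(546,90,.08),"top",a(453,45,.134),a(550,50,.134))
for q in [(82,60),(72,487),(248,65),(230,490)]: print("wall",q,b(*q,.251 if q[1]>300 else .34))
print("meter",ray("top",(298,308),.03),"bottle",ray("top",(204,128),.15))
E
cat > go.py <<'E'
# usage: go.py x y z pan_yaw_deg [z-up pitch deg] : shift/turn from present pose so that tool y lies along pan y
import sys
from geo import *
from scipy.spatial.transform import Rotation as Q
x,y,z,w=map(float,sys.argv[1:5])
o=ctrl.get_obs();R=Q.from_rotvec(o["tool_rot"])
T=Q.from_euler("z",w,degrees=True)*Q.from_matrix([[-1,0,0],[0,1,0],[0,0,-1]])
print("t",o["time"],"rv",(R.inv()*T).as_rotvec().round(3),"d",R.inv().apply(np.array([x,y,z])-o["tcp_pos"]).round(4),"F",o["ft_force"].round(2),"M",o["moment"].round(2),"w",o["width"],o["grip_force"])
E
python3 go.py .467 .0655 .15 38.2
```

```text
t 0.1 rv [-0.002 -0.001 -0.99 ] d [-0.4222 -0.3639  0.066 ] F [-0.58  0.23  0.29] M [ 0.06 -0.    0.01] w 1.0008108048259765 0.0
```

The manual's scale: shifts go in units of 20 mm and turns go in units of 0.05 rad. Converting my numbers, -0.422 m is -21.1, -0.364 m is -18.2, -0.99 rad is -19.8.

```bash
for i in 1; do python3 steer.py '[{"az":-19.8, "tx":-21.1, "ty":-18.2, "tz":3.3, "aperture":1}, {"az":-19.8, "tx":-21.1, "ty":-18.2, "tz":3.3, "aperture":1}, {"az":-19.8, "tx":-21.1, "ty":-18.2, "tz":3.3, "aperture":1}, {"az":-19.8, "tx":-21.1, "ty":-18.2, "tz":3.3, "aperture":1}, {"az":-19.8, "tx":-21.1, "ty":-18.2, "tz":3.3, "aperture":1}, {"az":-19.8, "tx":-21.1, "ty":-18.2, "tz":3.3, "aperture":1}, {"az":-19.8, "tx":-21.1, "ty":-18.2, "tz":3.3, "aperture":1}, {"az":-19.8, "tx":-21.1, "ty":-18.2, "tz":3.3, "aperture":1}]'; done;  python3 go.py .467 .0655 .15 38.2
```

```text
time: 0.9
tcp_pos: [0.367, 0.2362, 0.1738]
tool_rot: [-1.036, 2.966, 0.001]
ft_force: [0.7, -0.2, 0.5]
width: 0.998
grip_force: 0.0
t 0.9 rv [0.    0.    0.005] d [ 0.028  -0.1958  0.0238] F [ 0.68 -0.18  0.46] M [ 0.11  0.   -0.01] w 0.9975114669694136 0.0
```

Scaled: -0.195 m is -9.75, 0.028 m is 1.4.

```bash
python3 steer.py '[{"tx":1.4, "ty":-9.75, "tz":1.2, "aperture":1}, {"tx":1.4, "ty":-9.75, "tz":1.2, "aperture":1}, {"tx":1.4, "ty":-9.75, "tz":1.2, "aperture":1}, {"tx":1.4, "ty":-9.75, "tz":1.2, "aperture":1}, {"tx":1.4, "ty":-9.75, "tz":1.2, "aperture":1}, {"tx":1.4, "ty":-9.75, "tz":1.2, "aperture":1}, {"tx":1.4, "ty":-9.75, "tz":1.2, "aperture":1}]';  python3 go.py .467 .0655 .042 38.2
python3 - <<'E'
from plant import ctrl
import cv2
i=ctrl.get_image("top")[150:300,260:420,::-1]
j=ctrl.get_image("side")[200:350,220:380,::-1]
cv2.imwrite("pics/h.png",cv2.resize(cv2.hconcat([i,j]),None,fx=2.4,fy=2.4,interpolation=cv2.INTER_CUBIC))
E
```

```text
time: 1.6
tcp_pos: [0.4645, 0.0678, 0.1498]
tool_rot: [1.03, -2.967, -0.001]
ft_force: [-0.0, 0.6, -0.5]
width: 1.001
grip_force: 0.0
t 1.6 rv [ 0.001 -0.001  0.001] d [-0.0006 -0.0034  0.1077] F [-0.01  0.62 -0.53] M [0.04 0.   0.01] w 1.001044141086685 0.0
```

View pics/h.png

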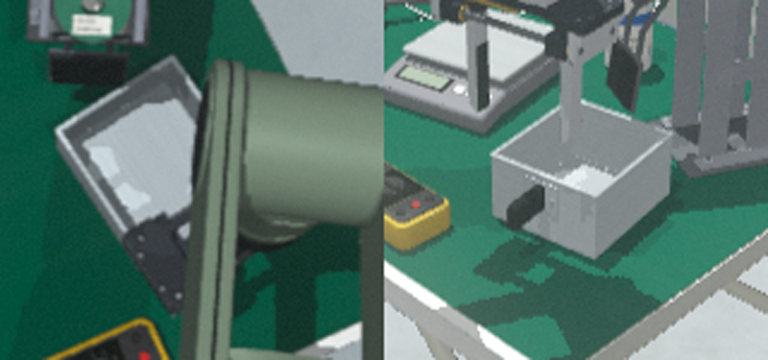

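The side view shows the handle near pixel (279,285), with the fingers straddling its line above it. I'll check that against the prediction and then descend.

```bash
python3 - <<'E'
from geo import *
c=np.array([.5371,.1203]);
for yaw in (38.2,):
  u=np.array([np.cos(np.radians(yaw)),np.sin(np.radians(yaw))])
  print("mid -98",proj("side",[*(c-.097*u),.05]))
  for X,z in((-.123,.064),(-.123,.036),(-.071,.064)): 
    p=proj("side",[*(c+X*u),z]); print(X,z,p,(p-[220,200])*2.4+[384,0])
E
python3 steer.py '[{"ty":-0.15, "tz":2, "aperture":1}, {"ty":-0.15, "tz":4, "aperture":1}, {"ty":-0.15, "tz":5.4, "aperture":1}, {"ty":-0.15, "tz":5.4, "aperture":1}, {"ty":-0.15, "tz":5.4, "aperture":1}]'; python3 go.py .467 .0655 .042 38.2
```

```text
mid -98 [277.08173724 285.53344106]
-0.123 0.064 [270.09958862 285.66456037] [504.23901268 205.59494489]
-0.123 0.036 [270.23552197 295.86723546] [504.56525272 230.08136511]
-0.071 0.064 [283.78037874 275.42239706] [537.07290897 181.01375295]
time: 2.2
tcp_pos: [0.467, 0.0655, 0.0424]
tool_rot: [1.031, -2.967, -0.0]
ft_force: [0.7, -0.0, 0.2]
width: 1.0
grip_force: 0.0
t 2.2 rv [ 0.    -0.     0.002] d [0.     0.     0.0004] F [ 0.73 -0.03  0.17] M [0.05 0.02 0.02] w 0.9999851471780733 0.0
```

```bash
python3 steer.py '[{"aperture":0}, {"aperture":0}, {"aperture":0}, {"aperture":0}, {"aperture":0}, {"aperture":0}, {"aperture":0}, {"aperture":0}]'; python3 go.py .467 .0655 .102 38.2
```

```text
time: 3.0
tcp_pos: [0.4673, 0.0645, 0.042]
tool_rot: [1.028, -2.968, -0.0]
ft_force: [0.1, 0.5, -0.6]
width: 0.356
grip_force: 0.0
t 3.0 rv [ 0. -0.  0.] d [-0.0004  0.001  -0.06  ] F [ 0.14  0.47 -0.61] M [0.07 0.   0.04] w 0.3562039337680165 0.0
```

```bash
python3 steer.py '[{"aperture":0}, {"aperture":0}, {"aperture":0}, {"aperture":0}, {"aperture":0}, {"aperture":0}, {"aperture":0}]'; python3 go.py .467 .0655 .102 38.2
```

```text
time: 3.7
tcp_pos: [0.4673, 0.0645, 0.0421]
tool_rot: [-1.029, 2.968, 0.0]
ft_force: [0.2, -0.2, -0.7]
width: 0.125
grip_force: 30.0
t 3.7 rv [0. 0. 0.] d [-0.0004  0.001  -0.0599] F [ 0.19 -0.22 -0.74] M [-0.02 -0.04 -0.05] w 0.12539918123568516 29.996416568756104
```

Scaled: -0.06 m is -3, -0.045 m is -2.25.

```bash
python3 steer.py '[{"tz":-0.5, "aperture":0}, {"tz":-1.25, "aperture":0}, {"tz":-2.25, "aperture":0}, {"tz":-3, "aperture":0}, {"tz":-3, "aperture":0}, {"tz":-3, "aperture":0}]'; python3 go.py .39 .175 .102 3.4
python3 - <<'E'
from plant import ctrl
import cv2
cv2.imwrite("pics/lift.png",cv2.resize(ctrl.get_image("side")[180:330,220:420,::-1],None,fx=3,fy=3,interpolation=cv2.INTER_CUBIC))
E
```

```text
time: 4.3
tcp_pos: [0.4672, 0.0645, 0.1023]
tool_rot: [-1.029, 2.968, -0.0]
ft_force: [-0.3, 0.1, -2.1]
width: 0.125
grip_force: 30.0
t 4.3 rv [-0.     0.     0.608] d [-0.0077  0.1346  0.0002] F [-0.33  0.06 -2.11] M [ 0.01  0.11 -0.  ] w 0.12514729772845795 29.997548460960388
```

View pics/lift.png

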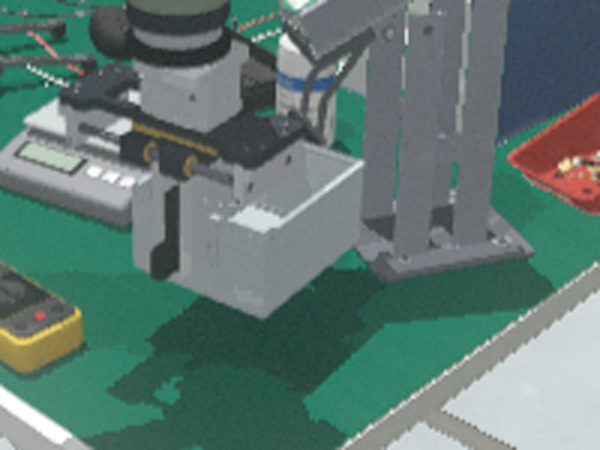

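The pan is in the air and looks level. The near bottom corner is at (308,286) and the right rim corner at (341,234). I'll check the pitch numerically.

```bash
python3 - <<'E'
from geo import *
t=np.radians(38.2);u=np.array([np.cos(t),np.sin(t)]);v=np.array([-u[1],u[0]])
g=np.array([.4673,.0645])
for off in (.086,.089):
  c=g+off*u
  for n,X,Y,z in(("near bottom",-.071,-.063,.060),("far rim R",.071,-.063,.132),("far bottom R",.071,-.063,.06)): print(n,proj("side",[*(c+X*u+Y*v),z]))
E
python3 steer.py '[{"tx":-0.5, "ty":0.5, "aperture":0}, {"az":2, "tx":-1, "ty":1.5, "aperture":0}, {"az":4, "tx":-1, "ty":2.75, "aperture":0}, {"az":6, "tx":-0.75, "ty":4, "aperture":0}, {"az":8, "tx":-0.5, "ty":5.25, "aperture":0}, {"az":10, "tx":-0.4, "ty":6.25, "aperture":0}, {"az":12.16, "tx":-0.4, "ty":6.75, "aperture":0}, {"az":12.16, "tx":-0.4, "ty":6.75, "aperture":0}]'; python3 steer.py '[{"aperture":0}, {"aperture":0}]' ; python3 go.py .41 .1787 .102 3.4
python3 - <<'E'
from plant import ctrl
import cv2
i=ctrl.get_image("top")[130:300,220:420,::-1]
j=ctrl.get_image("side")[170:340,220:420,::-1]
cv2.imwrite("pics/pre.png",cv2.resize(cv2.hconcat([i,j]),None,fx=2,fy=2,interpolation=cv2.INTER_CUBIC))
E
```

```text
near bottom [305.42075984 286.82584577]
far rim R [339.23459628 234.75915922]
far bottom R [337.84261254 260.28967432]
near bottom [306.16550428 286.21629806]
far rim R [339.87578701 234.27761785]
far bottom R [338.47032937 259.77590968]
time: 5.15
tcp_pos: [0.3879, 0.176, 0.1008]
tool_rot: [0.096, -3.137, 0.0]
ft_force: [0.7, -0.1, -1.7]
width: 0.129
grip_force: 30.0
time: 5.35
tcp_pos: [0.3903, 0.1751, 0.1018]
tool_rot: [0.094, -3.14, 0.0]
ft_force: [-0.4, -0.4, -1.6]
width: 0.122
grip_force: 30.0
t 5.35 rv [-0.    -0.     0.001] d [-0.0199  0.0024 -0.0002] F [-0.44 -0.45 -1.63] M [ 0.06  0.19 -0.01] w 0.12182902685128881 29.99741792678833
```

View pics/pre.png

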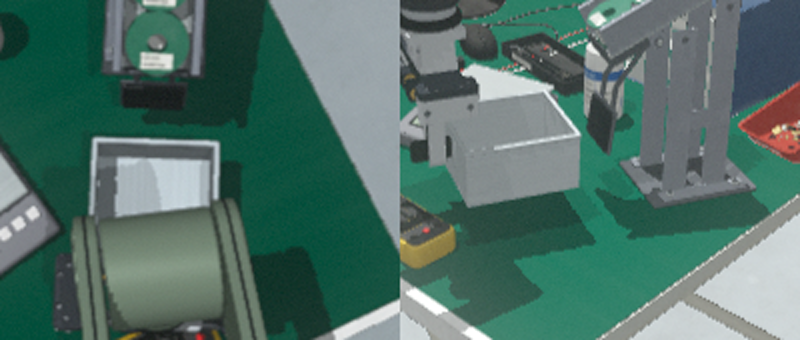

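The pan is level and squared up. Its far rim runs from about (265,199) to (329,201) and the paddle is centred near (297,178). Next I'll check the rim position and approach.

```bash
python3 - <<'E'
from geo import *
print(ray("top",(265.5,199.5),.132),ray("top",(329,201),.132))
E
python3 steer.py '[{"tx":-0.75, "ty":0.05, "aperture":0}, {"tx":-1.25, "ty":0.1, "aperture":0}, {"tx":-1.7, "ty":0.1, "aperture":0}, {"tx":-2, "ty":0.1, "aperture":0}, {"tx":-2, "ty":0.1, "aperture":0}]'; python3 go.py .44 .1805 .102 3.4
```

```text
[0.54726707 0.2498872  0.132     ] [0.55631904 0.12082854 0.132     ]
time: 5.95
tcp_pos: [0.4308, 0.1798, 0.1022]
tool_rot: [-0.092, 3.14, 0.0]
ft_force: [0.1, -0.9, -1.9]
width: 0.125
grip_force: 30.0
t 5.95 rv [ 0.     0.    -0.001] d [-0.0092  0.0002  0.0002] F [ 0.13 -0.92 -1.9 ] M [0.09 0.12 0.03] w 0.12529849530811693 29.997568130493164
```

Scaled: -0.018 m is -0.9, -0.012 m is -0.6.

```bash
python3 steer.py '[{"tx":-0.3, "aperture":0}, {"tx":-0.6, "aperture":0}, {"tx":-0.9, "aperture":0}, {"tx":-0.9, "aperture":0}]'; python3 steer.py '[{"tx":-0.3, "aperture":0}, {"tx":-0.6, "aperture":0}, {"tx":-0.8, "aperture":0}, {"tx":-0.8, "aperture":0}, {"tx":-0.8, "aperture":0}]'
```

```text
time: 6.35
tcp_pos: [0.4486, 0.181, 0.1022]
tool_rot: [-0.093, 3.14, 0.0]
ft_force: [-0.5, -0.1, -1.1]
width: 0.121
grip_force: 30.0
time: 6.85
tcp_pos: [0.4638, 0.1819, 0.102]
tool_rot: [0.093, -3.14, 0.0]
ft_force: [-0.6, -0.4, -1.0]
width: 0.131
grip_force: 30.0
```

```bash
python3 go.py .464 .182 .102 3.4
python3 - <<'E'
from plant import ctrl
import cv2
i=ctrl.get_image("top")[60:230,220:400,::-1]
j=ctrl.get_image("side")[130:300,250:430,::-1]
cv2.imwrite("pics/push.png",cv2.resize(cv2.hconcat([i,j]),None,fx=2.2,fy=2.2,interpolation=cv2.INTER_CUBIC))
E
```

```text
t 6.85 rv [-0. -0. -0.] d [-0.0002  0.0001  0.    ] F [-0.59 -0.45 -1.  ] M [-0.02  0.32 -0.05] w 0.1308684022527983 29.996166229248047
```

View pics/push.png

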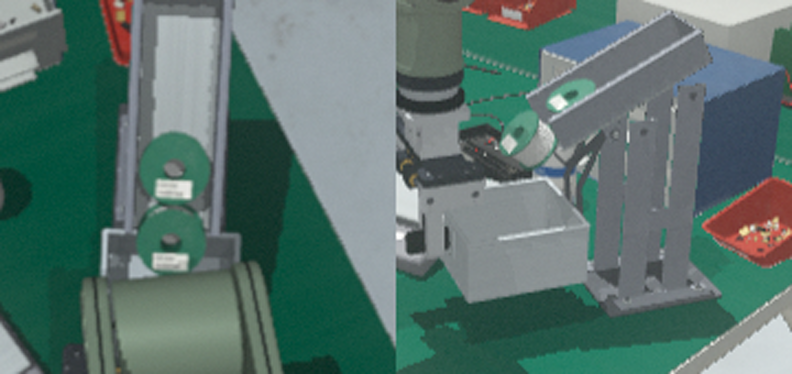

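The gate has opened. Reel 1 is sliding over the lip above the pan, near (173,235) in the left half of the crop, and reel 2 is following. I'll add a slight push and hold.

Scaled: -0.005 m is -0.25, -0.003 m is -0.15.

```bash
python3 steer.py '[{"tx":-0.15, "aperture":0}, {"tx":-0.25, "aperture":0}, {"tx":-0.25, "aperture":0}, {"tx":-0.25, "aperture":0}, {"tx":-0.25, "aperture":0}, {"tx":-0.25, "aperture":0}, {"tx":-0.25, "aperture":0}, {"tx":-0.25, "aperture":0}]';python3 steer.py '[{"aperture":0}, {"aperture":0}, {"aperture":0}, {"aperture":0}, {"aperture":0}, {"aperture":0}, {"aperture":0}, {"aperture":0}]'; python3 go.py .40 .1785 .102 3.4
python3 - <<'E'
from plant import ctrl
import cv2
i=ctrl.get_image("top")[60:230,220:400,::-1]
j=ctrl.get_image("side")[130:300,250:430,::-1]
cv2.imwrite("pics/push2.png",cv2.resize(cv2.hconcat([i,j]),None,fx=2.2,fy=2.2,interpolation=cv2.INTER_CUBIC))
E
```

```text
time: 7.75
tcp_pos: [0.4689, 0.1822, 0.1022]
tool_rot: [-0.093, 3.14, 0.0]
ft_force: [-1.1, 0.7, -4.4]
width: 0.128
grip_force: 30.0
time: 8.55
tcp_pos: [0.4688, 0.1822, 0.1021]
tool_rot: [-0.093, 3.14, 0.0]
ft_force: [-0.8, -0.0, -4.5]
width: 0.124
grip_force: 30.0
t 8.55 rv [ 0.  0. -0.] d [0.0689 0.0004 0.0001] F [-0.83 -0.01 -4.51] M [ 0.02  0.64 -0.09] w 0.12446012666675799 29.9992436170578
```

View pics/push2.png

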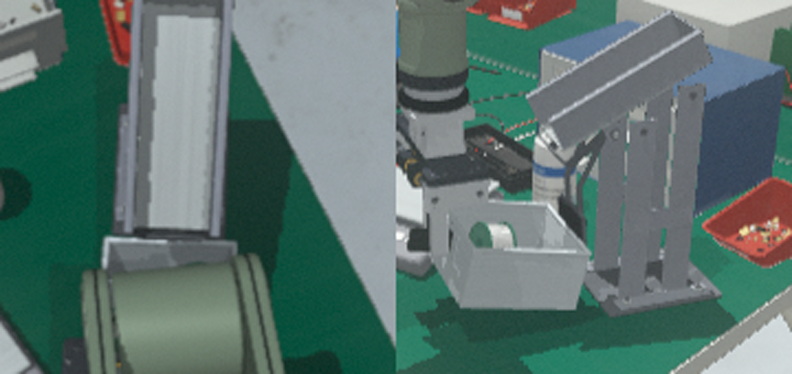

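Both reels are in the pan and the chute is empty. The loaded pan has pitched nose-down a little: its far bottom corner moved from about (586,292) to (582,311) in the crop. I'll measure the pitch by casting rays onto the plane of its right wall, and pull back gently.

```bash
cat > pitch.py <<'E'
from geo import *
def xz(px,g,yaw,Y=-.063):
    t=np.radians(yaw);u=np.array([np.cos(t),np.sin(t),0]);v=np.array([-u[1],u[0],0])
    c=ctrl.get_calibration("side");R=c["R"];o=-R.T@c["t"];d=R.T@np.linalg.inv(c["mtx"])@np.array([*px,1.])
    g=np.array([*g,0]);p=o+d*(Y-(o-g)@v)/(d@v);return np.array([(p-g)@u,p[2]])
E
python3 - <<'E'
from pitch import *
f=lambda u,v:(250+(u-396)/2.2,130+v/2.2)
for g,c in(((.4638,.1819),[(468,300),(586,292),(586,228)]),((.4688,.1822),[(460,305),(582,311),(586,252)])):
    P=[xz(f(*q),g,3.4) for q in c];d=P[1]-P[0];e=P[2]-P[1]
    print(np.round(P,3),"len",np.hypot(*d),"pitch",np.degrees(np.arctan2(d[1],d[0])),"wall tilt",np.degrees(np.arctan2(e[0],e[1])))
E
python3 steer.py '[{"tx":0.2, "aperture":0}, {"tx":0.5, "aperture":0}, {"tx":1, "aperture":0}, {"tx":1.5, "aperture":0}, {"tx":2, "aperture":0}, {"tx":2.5, "aperture":0}, {"tx":3, "aperture":0}, {"tx":3.25, "aperture":0}]'; python3 steer.py '[{"aperture":0}, {"aperture":0}]'; python3 go.py .40 .1785 .102 3.4
```

```text
[[0.023 0.06 ]
 [0.166 0.042]
 [0.161 0.126]] len 0.143637234680363 pitch -7.256564024721382 wall tilt -2.8326956526919145
[[0.009 0.056]
 [0.157 0.017]
 [0.158 0.096]] len 0.15289326158001587 pitch -14.579447678286575 wall tilt 0.85505816956712
time: 9.45
tcp_pos: [0.4025, 0.1782, 0.102]
tool_rot: [0.093, -3.14, 0.0]
ft_force: [-0.0, -0.1, -3.7]
width: 0.124
grip_force: 30.0
time: 9.65
tcp_pos: [0.4043, 0.1784, 0.1024]
tool_rot: [-0.093, 3.139, 0.0]
ft_force: [0.0, 0.1, -3.7]
width: 0.124
grip_force: 30.0
t 9.65 rv [ 0.     0.001 -0.   ] d [0.0043 0.0004 0.0004] F [ 0.04  0.1  -3.73] M [-0.05  0.28 -0.01] w 0.12402037863317499 29.999214112758636
```

```bash
cat > meas.py <<'E'
import sys,cv2
from pitch import *
x,y,w=map(float,sys.argv[1:4])
im=ctrl.get_image("side");s=cv2.cvtColor(im,cv2.COLOR_RGB2HSV)
cv2.imwrite(f"pics/m{int(ctrl.get_obs()['time']*100)}.png",im[:,:,::-1])
grey=(s[:,:,1]<70)
t=np.radians(w);u=np.array([np.cos(t),np.sin(t)]);v=np.array([-u[1],u[0]])
z0=float(sys.argv[4])
c=[proj("side",[*(np.array([x,y])+X*u-.063*v),z0]) for X in(.018,.160)]
print("level corners",np.round(c,1))
pts=[]
for k in np.linspace(.1,.9,17):
    q=c[0]+(c[1]-c[0])*k;col=int(round(q[0]));r=int(q[1])-14
    run=grey[r:,col];n=int(np.argmin(run)) if run[0] else 0
    pts.append(xz((col,r+n-.5),(x,y),w)) 
P=np.array(pts);print(P.round(3).tolist());
m=np.abs(P[:,1]-np.median(P[:,1]))<.03
f=np.polyfit(P[m,0],P[m,1],1);r=P[:,1]-np.polyval(f,P[:,0]);m&=abs(r)<.003;f=np.polyfit(P[m,0],P[m,1],1)
print("pitch deg",np.degrees(np.arctan(f[0])),"z at grip",f[1],"n",m.sum())
E
python3 meas.py .4043 .1784 3.4 .06
```

```text
level corners [[257.  271.2]
 [312.4 261.1]]
[[0.033, 0.048], [0.038, 0.047], [0.045, 0.045], [0.053, 0.043], [0.06, 0.042], [0.066, 0.041], [0.073, 0.039], [0.081, 0.037], [0.089, 0.036], [0.094, 0.035], [0.102, 0.033], [0.109, 0.031], [0.117, 0.03], [0.125, 0.028], [0.13, 0.027], [0.138, 0.025], [0.146, 0.024]]
pitch deg -11.870419207864517 z at grip 0.05447347459764599 n 17
```

```bash
sed -i 's/degrees=True)\*Q/degrees=True)*Q.from_euler("y",-float((sys.argv+[0])[5]) if len(sys.argv)>5 else 0,degrees=True)*Q/' go.py; python3 go.py .40 .1785 .16 3.4 11.9
python3 steer.py '[{"ay":-0.4, "tz":-0.4, "aperture":0}, {"ay":-1, "tz":-0.9, "aperture":0}, {"ay":-1.6, "tz":-1.4, "aperture":0}, {"ay":-2.2, "tz":-1.9, "aperture":0}, {"ay":-2.8, "tz":-2.4, "aperture":0}, {"ay":-3.4, "tz":-2.75, "aperture":0}, {"ay":-4, "tz":-3, "aperture":0}, {"ay":-4.14, "tz":-3, "aperture":0}]'; python3 steer.py '[{"aperture":0}, {"aperture":0}]';python3 go.py .40 .1785 .16 3.4 11.9;python3 meas.py .404 .1784 3.4 .12
```

```text
t 9.7 rv [ 0.    -0.207 -0.   ] d [ 0.0045  0.0004 -0.0576] F [ 0.05  0.34 -2.91] M [-0.01  0.3   0.02] w 0.12488380123210317 29.999217689037323
time: 10.5
tcp_pos: [0.4037, 0.1784, 0.1627]
tool_rot: [-0.087, 2.931, 0.009]
ft_force: [-0.3, -0.0, -3.4]
width: 0.124
grip_force: 30.0
time: 10.7
tcp_pos: [0.4036, 0.1782, 0.1616]
tool_rot: [-0.087, 2.934, 0.009]
ft_force: [-0.7, -0.2, -3.0]
width: 0.128
grip_force: 30.0
t 10.7 rv [-0.    -0.002 -0.   ] d [0.0038 0.0005 0.0009] F [-0.74 -0.23 -3.05] M [-0.01  0.51 -0.05] w 0.12759754629524558 29.999233782291412
level corners [[256.3 249.5]
 [312.9 239.9]]
[[0.032, 0.104], [0.039, 0.11], [0.047, 0.115], [0.051, 0.114], [0.059, 0.115], [0.066, 0.114], [0.074, 0.115], [0.081, 0.116], [0.089, 0.115], [0.094, 0.114], [0.101, 0.115], [0.109, 0.114], [0.117, 0.115], [0.124, 0.114], [0.132, 0.115], [0.137, 0.114], [0.145, 0.113]]
pitch deg 0.4502656655482843 z at grip 0.11346373446981996 n 16
```

```bash
python3 go.py .443 .360 .165 42.5 11.9
```

```text
t 10.75 rv [-0.14  -0.002 -0.668] d [-0.0496  0.1791  0.0069] F [-0.36 -0.11 -4.16] M [0.   0.57 0.03] w 0.1275298175263622 29.999202489852905
```

```bash
python3 steer.py '[{"ax":-0.2, "az":-0.8, "tx":-0.15, "ty":0.55, "aperture":0}, {"ax":-0.5, "az":-2.6, "tx":-0.5, "ty":1.8, "aperture":0}, {"ax":-1, "az":-4.6, "tx":-0.85, "ty":3.15, "aperture":0}, {"ax":-1.4, "az":-6.7, "tx":-1.25, "ty":4.5, "aperture":0}, {"ax":-1.8, "az":-8.7, "tx":-1.6, "ty":5.8, "aperture":0}, {"ax":-2.3, "az":-10.8, "tx":-2, "ty":7.15, "tz":0.15, "aperture":0}, {"ax":-2.6, "az":-12.6, "tx":-2.35, "ty":8.4, "tz":0.25, "aperture":0}, {"ax":-2.8, "ay":-0.04, "az":-13.36, "tx":-2.5, "ty":8.95, "tz":0.35, "aperture":0}]'; python3 steer.py '[{"aperture":0}, {"aperture":0}, {"aperture":0}]'; python3 go.py .443 .360 .165 42.5 11.9; python3 meas.py .443 .360 42.5 .118
python3 - <<'E'
from geo import *
import cv2
# far rim from top camera: row profile along the pan axis
im=ctrl.get_image("top");cv2.imwrite("pics/t_over.png",im[:,:,::-1])
i=im[110:310,100:330,::-1];j=ctrl.get_image("side")[140:340,160:390,::-1]
cv2.imwrite("pics/over.png",cv2.resize(cv2.hconcat([i,j]),None,fx=1.7,fy=1.7,interpolation=cv2.INTER_CUBIC))
E
```

```text
time: 11.55
tcp_pos: [0.4446, 0.3628, 0.1654]
tool_rot: [-1.074, 2.741, 0.112]
ft_force: [0.4, 0.2, -4.4]
width: 0.126
grip_force: 30.0
time: 11.85
tcp_pos: [0.4433, 0.3595, 0.165]
tool_rot: [-1.067, 2.746, 0.11]
ft_force: [0.5, 0.6, -3.1]
width: 0.126
grip_force: 30.0
t 11.85 rv [-0.001 -0.    -0.   ] d [-0.0002  0.0006  0.0001] F [ 0.47  0.61 -3.06] M [-0.32  0.43  0.  ] w 0.1255890512351458 29.999208748340607
level corners [[266.  208.8]
 [293.1 191. ]]
[[0.03, -0.006], [0.035, -0.009], [0.04, -0.008], [0.051, -0.01], [0.058, 0.118], [0.063, 0.119], [0.073, 0.118], [0.078, 0.113], [0.089, 0.099], [0.094, 0.1], [0.099, 0.098], [0.11, 0.091], [0.116, 0.089], [0.121, 0.115], [0.132, 0.075], [0.138, 0.07], [0.144, 0.064]]
pitch deg -31.367730080801053 z at grip 0.15867731710336258 n 6
```

View pics/over.png

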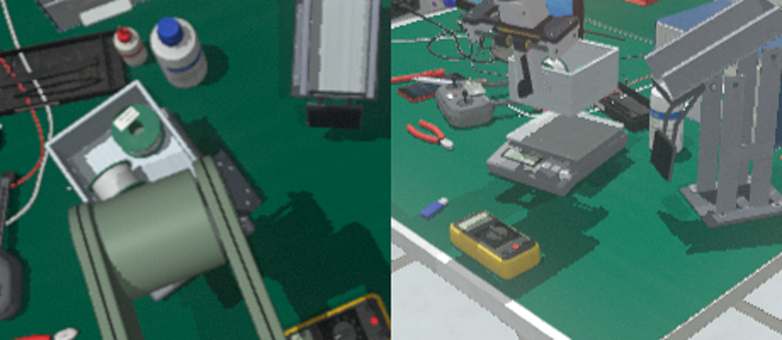

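The crop shows both reels inside the pan, the paddle hanging at rest, and the pan above the scale. In the top image the far rim corners are at about (181.2,158.2) and (126.5,198.2). In the side image the bottom edge runs from about (265.3,208.2) to (293.5,194.7).

Run:
```python
from pitch import *
import cv2
a,b=ray("top",(181.2,158.2),.188),ray("top",(126.5,198.2),.188)
t=np.radians(42.5);u=np.array([np.cos(t),np.sin(t)]);m=(a+b)[:2]/2
print(a,b,"mid",m,"yaw",np.degrees(np.arctan2(*(a-b)[:2]*[1,1]))-90,"along from tcp",(m-[.4433,.3595])@u,"lat",(m-[.4433,.3595])@np.array([-u[1],u[0]]), np.linalg.norm(a-b))
print(xz((265.3,208.2),(.4433,.3595),42.5),xz((293.5,194.7),(.4433,.3595),42.5))
im=cv2.imread("pics/over.png")[70:130,391+100:391+240];
s=cv2.cvtColor(cv2.resize(im,None,fx=1/1.7,fy=1/1.7),cv2.COLOR_BGR2GRAY)
import glob;f=sorted(glob.glob("pics/m1*.png"))[-1];g=cv2.cvtColor(cv2.imread(f),cv2.COLOR_BGR2GRAY);print(f)
print("cols",list(range(262,299,3)))
for r in range(186,214):print(r,g[r,262:299:3].tolist())
```

```text
[0.60126387 0.4196299  0.188     ] [0.51128613 0.5135866  0.188     ] mid [0.556275   0.46660825] yaw 46.239255895343774 along from tcp 0.15565519472804262 lat 0.002643680064909287 0.1300917168225357
[0.01416787 0.1216293 ] [0.1619324  0.10539735]
pics/m1190.png
cols [262, 265, 268, 271, 274, 277, 280, 283, 286, 289, 292, 295, 298]
186 [137, 139, 133, 132, 133, 130, 133, 131, 131, 135, 132, 104, 119]
187 [137, 139, 133, 132, 129, 132, 134, 131, 132, 132, 132, 105, 72]
188 [140, 137, 131, 130, 131, 132, 133, 132, 131, 130, 131, 88, 73]
189 [137, 140, 130, 130, 131, 133, 131, 131, 132, 133, 134, 61, 76]
190 [137, 136, 130, 131, 130, 132, 133, 131, 131, 133, 132, 56, 86]
191 [137, 136, 131, 129, 131, 131, 133, 132, 132, 134, 134, 56, 59]
192 [138, 137, 132, 132, 131, 132, 130, 130, 134, 130, 129, 59, 61]
193 [137, 138, 131, 131, 132, 131, 134, 133, 134, 131, 124, 86, 57]
194 [139, 137, 130, 133, 134, 132, 130, 132, 132, 126, 102, 127, 51]
195 [137, 137, 133, 133, 130, 131, 132, 135, 131, 94, 71, 124, 102]
196 [140, 139, 133, 133, 132, 129, 133, 132, 122, 91, 93, 154, 149]
197 [139, 139,
[... 401 characters left out ...]
9, 103, 154, 134, 59, 71, 58, 65, 69]
204 [140, 138, 133, 133, 111, 162, 214, 74, 57, 58, 64, 62, 62]
205 [139, 139, 133, 144, 142, 204, 165, 77, 56, 56, 72, 60, 69]
206 [137, 139, 132, 176, 185, 102, 100, 100, 56, 50, 57, 68, 77]
207 [136, 138, 129, 198, 185, 148, 108, 100, 79, 60, 56, 62, 60]
208 [125, 131, 124, 186, 196, 198, 156, 109, 100, 59, 58, 59, 63]
209 [120, 120, 120, 117, 185, 199, 199, 157, 133, 78, 58, 58, 69]
210 [118, 121, 117, 119, 120, 183, 185, 199, 182, 135, 57, 61, 61]
211 [120, 120, 120, 117, 119, 120, 122, 185, 200, 186, 119, 59, 55]
212 [118, 121, 122, 119, 117, 120, 119, 119, 185, 198, 185, 134, 55]
213 [119, 118, 119, 118, 117, 117, 118, 119, 120, 186, 198, 197, 52]
```

Run:
```python
from pitch import *
P=np.array([xz(q,(.4433,.3595),42.5) for q in [(274,203.8),(277,202),(280,201.2),(283,198.3),(286,196.6),(289,194.8),(292,193.9)]])
print(P.round(3).tolist());f=np.polyfit(P[:,0],P[:,1],1);print(np.degrees(np.arctan(f[0])),f[1])
```

```text
[[0.057, 0.118], [0.073, 0.117], [0.088, 0.113], [0.104, 0.116], [0.12, 0.115], [0.137, 0.115], [0.153, 0.111]]
-2.7875202757147184 0.12019133210356711
```

```bash
python3 go.py .4433 .3595 .106 42.5 13.2
```

```text
t 12.0 rv [-0.001 -0.022 -0.   ] d [0.0124 0.0002 0.0582] F [ 0.66 -1.1  -3.99] M [-0.34  0.43  0.05] w 0.12636651980530741 29.99921053647995
```

```bash
python3 steer.py '[{"ay":-0.1, "tx":0.1, "tz":0.4, "aperture":0}, {"ay":-0.2, "tx":0.25, "tz":1, "aperture":0}, {"ay":-0.3, "tx":0.4, "tz":1.75, "aperture":0}, {"ay":-0.44, "tx":0.5, "tz":2.35, "aperture":0}, {"ay":-0.44, "tx":0.575, "tz":2.7, "aperture":0}, {"ay":-0.44, "tx":0.62, "tz":2.91, "aperture":0}, {"ay":-0.44, "tx":0.62, "tz":2.91, "aperture":0}, {"ay":-0.44, "tx":0.62, "tz":2.91, "aperture":0}]'; python3 go.py .4433 .3595 .101 42.5 13.4
```

```text
time: 12.8
tcp_pos: [0.4441, 0.3601, 0.1066]
tool_rot: [-1.059, 2.724, 0.122]
ft_force: [1.5, 0.7, -2.7]
width: 0.124
grip_force: 30.0
t 12.8 rv [-0.001 -0.002  0.   ] d [0.0023 0.0001 0.0052] F [ 1.53  0.71 -2.7 ] M [-0.3   0.43 -0.  ] w 0.12435311624202187 29.999240934848785
```

```bash
for i in 1; do python3 steer.py '[{"tx":0.025, "tz":0.1, "aperture":0}, {"tx":0.045, "tz":0.2, "aperture":0}, {"tx":0.045, "tz":0.2, "aperture":0}, {"tx":0.045, "tz":0.2, "aperture":0}]'; python3 go.py .4433 .3595 .101 42.5 13.4; python3 steer.py '[{"tx":0.025, "tz":0.1, "aperture":0}, {"tx":0.025, "tz":0.1, "aperture":0}, {"tx":0.025, "tz":0.1, "aperture":0}]';  python3 go.py .4433 .3595 .101 42.5 13.4; done
```

```text
time: 13.2
tcp_pos: [0.4436, 0.3599, 0.1019]
tool_rot: [-1.06, 2.725, 0.122]
ft_force: [-1.0, 0.1, -4.1]
width: 0.126
grip_force: 30.0
t 13.2 rv [-0.001 -0.003  0.   ] d [ 0.0007 -0.0001  0.0008] F [-1.03  0.08 -4.06] M [-0.32  0.44 -0.03] w 0.12620738351519917 29.999272227287292
time: 13.5
tcp_pos: [0.4435, 0.3599, 0.0997]
tool_rot: [-1.06, 2.725, 0.121]
ft_force: [-0.7, -0.3, -4.1]
width: 0.125
grip_force: 30.0
t 13.5 rv [-0.001 -0.003  0.   ] d [ 0.0001 -0.0001 -0.0013] F [-0.7  -0.26 -4.13] M [-0.38  0.47  0.01] w 0.12452965555594998 29.99927669763565
```

```bash
for i in 1; do python3 steer.py '[{"tx":0.025, "tz":0.1, "aperture":0}, {"tx":0.025, "tz":0.1, "aperture":0}, {"tx":0.025, "tz":0.1, "aperture":0}]'; python3 go.py .4433 .3595 .097 42.5 13.4; python3 steer.py '[{"tx":0.015, "tz":0.075, "aperture":0}, {"tx":0.015, "tz":0.075, "aperture":0}, {"tx":0.015, "tz":0.075, "aperture":0}]';  python3 go.py .4433 .3595 .096 42.5 13.4; done
```

```text
time: 13.8
tcp_pos: [0.4435, 0.3598, 0.0976]
tool_rot: [-1.06, 2.725, 0.122]
ft_force: [0.2, -0.4, -3.9]
width: 0.127
grip_force: 30.0
t 13.8 rv [-0.001 -0.003  0.   ] d [ 0.0005 -0.0001  0.0005] F [ 0.17 -0.42 -3.94] M [-0.33  0.41 -0.07] w 0.12680999125012868 29.999176561832428
time: 14.1
tcp_pos: [0.4436, 0.3599, 0.0962]
tool_rot: [-1.06, 2.725, 0.122]
ft_force: [-0.0, -0.7, -3.8]
width: 0.128
grip_force: 30.0
t 14.1 rv [-0.001 -0.003  0.   ] d [ 0.0005 -0.0001  0.0001] F [-0.03 -0.72 -3.84] M [-0.28  0.45 -0.  ] w 0.1275464087473337 29.999301731586456
```

```bash
for i in 1; do python3 steer.py '[{"tx":0.015, "tz":0.075, "aperture":0}, {"tx":0.015, "tz":0.075, "aperture":0}, {"tx":0.015, "tz":0.075, "aperture":0}]'; python3 go.py .4433 .3595 .097 42.5 13.4; python3 steer.py '[{"tx":0.015, "tz":0.075, "aperture":0}, {"tx":0.015, "tz":0.075, "aperture":0}, {"tx":0.015, "tz":0.075, "aperture":0}]';  python3 go.py .4433 .3595 .096 42.5 13.4; done
```

```text
time: 14.4
tcp_pos: [0.4436, 0.3599, 0.0946]
tool_rot: [-1.06, 2.725, 0.122]
ft_force: [0.5, -0.4, -3.9]
width: 0.128
grip_force: 30.0
t 14.4 rv [-0.001 -0.003  0.   ] d [-0.0001 -0.0001 -0.0024] F [ 0.46 -0.38 -3.92] M [-0.31  0.49  0.05] w 0.1279441732813524 29.9993097782135
time: 14.7
tcp_pos: [0.444, 0.3601, 0.0939]
tool_rot: [-1.06, 2.724, 0.122]
ft_force: [-2.5, -2.6, 2.9]
width: 0.128
grip_force: 30.0
t 14.7 rv [-0.001 -0.002  0.   ] d [ 0.0004 -0.     -0.0023] F [-2.53 -2.64  2.95] M [-0.43  0.76  0.07] w 0.12839339563600444 30.000793933868408
```

Scaled: -0.0005 m is -0.025.

```bash
python3 steer.py '[{"tz":-0.025, "aperture":0}, {"tz":-0.025, "aperture":0.25}, {"tz":-0.025, "aperture":0.35}, {"tz":-0.025, "aperture":0.6}, {"tz":-0.025, "aperture":0.6}, {"tz":-0.025, "aperture":0.6}, {"tz":-0.025, "aperture":0.6}, {"tz":-0.025, "aperture":0.6}]';  python3 go.py .4433 .3595 .22 42.5 13.4
```

```text
time: 15.5
tcp_pos: [0.4436, 0.3599, 0.0937]
tool_rot: [-1.06, 2.725, 0.122]
ft_force: [-0.2, 1.2, 0.8]
width: 0.602
grip_force: 0.0
t 15.5 rv [-0.001 -0.003  0.   ] d [-0.0284 -0.0002 -0.1231] F [-0.2   1.17  0.84] M [-0.06  0.13 -0.08] w 0.6017030265303767 0.0
```

Scaled: -0.15 m is -7.5, -0.13 m is -6.5.

```bash
python3 steer.py '[{"tz":-1, "aperture":0.6}, {"tz":-2.5, "aperture":0.6}, {"tz":-4.5, "aperture":0.6}, {"tz":-6.5, "aperture":0.6}, {"tz":-7.5, "aperture":0.6}, {"tz":-7.5, "aperture":0.6}]'; python3 go.py .30 .20 .30 42.5 0
```

```text
time: 16.1
tcp_pos: [0.4202, 0.3379, 0.2442]
tool_rot: [-1.057, 2.717, 0.123]
ft_force: [0.6, 0.4, -0.6]
width: 0.6
grip_force: 0.0
t 16.1 rv [-0.003  0.239  0.   ] d [ 0.1634 -0.0206 -0.0972] F [ 0.6   0.38 -0.61] M [ 0.04  0.12 -0.01] w 0.600017050615665 0.0
```

Now I'll retreat to about (0.32, 0.17) and check by code.

The manual's scale: shifts go in units of 20 mm and turns go in units of 0.05 rad. Converting my numbers, 0.163 m is 8.15, 0.12 m is 6, 0.239 rad is 4.78.

```bash
python3 steer.py '[{"ay":2, "tx":2, "tz":-1.5, "aperture":0.6}, {"ay":4, "tx":4, "ty":-0.5, "tz":-3, "aperture":0.6}, {"ay":4.78, "tx":6, "ty":-1, "tz":-4, "aperture":0.6}, {"ay":4.78, "tx":8.15, "ty":-1, "tz":-4.85, "aperture":0.6}, {"ay":4.78, "tx":8.15, "ty":-1, "tz":-4.85, "aperture":0.6}, {"ay":4.78, "tx":8.15, "ty":-1, "tz":-4.85, "aperture":0.6}]'
python3 - <<'E'
from pitch import *
import cv2
im=ctrl.get_image("top");cv2.imwrite("pics/fin_top.png",im[:,:,::-1]);si=ctrl.get_image("side");cv2.imwrite("pics/fin_side.png",si[:,:,::-1])
C=np.array([.507,.4185]);t=np.radians(42.5);u=np.array([np.cos(t),np.sin(t)]);v=np.array([-u[1],u[0]])
g=cv2.cvtColor(im,cv2.COLOR_RGB2GRAY).astype(int)
# brightness along lines across each rim edge at rim height .122, mm from centre
for n,d,s,L in(("far",u,v,71),("near",-u,v,71),("left",v,u,63),("right",-v,u,63)):
    for o in(-.045,.045):
        print(n,o,[(k,int(g[tuple(np.round(proj("top",[*(C+d*k/1000+s*o),.122])).astype(int)[::-1])])) for k in range(L-8,L+9,2)])
hs=cv2.cvtColor(im,cv2.COLOR_RGB2HSV);m=cv2.inRange(hs,(50,60,40),(95,255,255))
P=np.array([proj("top",[*(C+a*u*.066+b*v*.058),.122]) for a,b in((1,1),(1,-1),(-1,-1),(-1,1))],np.int32)
k=np.zeros_like(m);cv2.fillPoly(k,[P],255);n,_,st,ce=cv2.connectedComponentsWithStats(m&k)
print("green in pan",st[1:,4],[ray("top",c,.08).round(3).tolist() for c in ce[1:]])
print(P.tolist())
E
```

```text
time: 16.7
tcp_pos: [0.2981, 0.1998, 0.2959]
tool_rot: [1.135, -2.922, 0.006]
ft_force: [-0.8, -0.7, -0.4]
width: 0.596
grip_force: 0.0
far -0.045 [(63, 83), (65, 83), (67, 93), (69, 93), (71, 179), (73, 192), (75, 95), (77, 95), (79, 53)]
far 0.045 [(63, 87), (65, 83), (67, 85), (69, 107), (71, 192), (73, 190), (75, 142), (77, 79), (79, 58)]
near -0.045 [(63, 184), (65, 180), (67, 209), (69, 178), (71, 137), (73, 93), (75, 83), (77, 88), (79, 88)]
near 0.045 [(63, 90), (65, 111), (67, 175), (69, 187), (71, 135), (73, 85), (75, 84), (77, 87), (79, 83)]
left -0.045 [(55, 79), (57, 74), (59, 117), (61, 117), (63, 200), (65, 203), (67, 196), (69, 142), (71, 106)]
left 0.045 [(55, 82), (57, 72), (59, 77), (61, 163), (63, 200), (65, 193), (67, 179), (69, 157), (71, 124)]
right -0.045 [(55, 217), (57, 195), (59, 176), (61, 199), (63, 138), (65, 138), (67, 80), (69, 79), (71, 70)]
right 0.045 [(55, 106), (57, 111), (59, 152), (61, 198), (63, 177), (65, 139), (67, 154), (69, 134), (71, 83)]
green in pan [492  27   4 128] [[0.554, 0.421, 0.08], [0.494, 0.46, 0.08], [0.515, 0.433, 0.08], [0.471, 0.43, 0.08]]
[[140, 203], [186, 171], [223, 220], [176, 254]]
```

Run:
```python
from plant import ctrl
import cv2
a=cv2.imread("pics/top0.png");b=cv2.imread("pics/fin_top.png");c=cv2.imread("pics/side0.png");d=cv2.imread("pics/fin_side.png")
for n,(p,q),(x0,x1,y0,y1) in(("meter top",(a,b),(262,336,280,338)),("meter side",(c,d),(190,250,260,306)),("bottle top",(a,b),(186,224,116,164))):
    e=cv2.absdiff(p,q)[y0:y1,x0:x1].max(2);print(n,(e>50).mean().round(3))
o=ctrl.get_obs();print(o["time"],abs(o["dq"]).max())
```

```text
meter top 0.677
meter side 0.057
bottle top 0.0
16.8 0.01662125570648938
```

```bash
python3 -c "
from plant import ctrl
print(ctrl.sign_off())"
```

```text
the job is handed in; nothing more can be done
None
```

I handed the job in at 16.8 s: the pan stands upright within about 3 mm of the middle of the scale's plate with both reels in it, the paddle is back at rest and the arm is clear; the bottle is unmoved, and the meter looked in place from the side, though the arm hid it from the top camera.

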